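Take the stacked dispenser parts apart into their trays

TASK

The parts of a dismantled dispenser stand piled on the bench mat: a valve block on a gear on a battery pack on a heat sink. Take the pile apart and set each part gently down, right way up and flat on the floor inside the tray of its own shape: the square heat sink in the square tray, the long battery pack in the long tray, the gear in the round tray and the valve block in the small oblong tray. Do not drop or tip over any part, and leave the bottle and the red bin where they stand.

Things in the scene. Friction and masses are not known exactly. Their poses are not given: they have to be found in the camera images.
- heatsink: Finned dark grey anodised aluminium heat sink, a square block 64 x 64 x 24 mm high, 0.2 kg, bottom of the pile, standing on the bench. Origin: centre of its underside; z up, x and y along its sides (fins run along x). Goes in tray_square.
- battery: White plastic battery pack, oblong, 100 (x) x 44 (y) x 24 mm high, 0.25 kg, with three small brass contacts at its +x end. Lies loose on the heat sink, so its underside is 24 mm above the bench at the start. Origin: centre of its underside; x along its length, z up. Goes in tray_long, either way round.
- gear: Brass spur gear, a plain-toothed disc 44 mm across and 22 mm high, 0.2 kg. Lies loose on the battery pack, underside 48 mm above the bench, up to 20 mm off the pack's middle along its length. Origin: centre of its underside; z is its axis, up. Goes in tray_round, at any turn.
- valve: Black valve block, oblong, 40 (x) x 24 (y) x 26 mm high, 0.08 kg, with two steel ports that rise 4 mm more from its top. Top of the pile, lying loose on the gear, underside 70 mm above the bench. Origin: centre of its underside; x along its 40 mm length, z up. Goes in tray_small, either way round.
- tray_square: Shallow square tray of blue plastic, fixed to the bench: floor 3 mm thick, rim 4 mm thick and 8 mm high above the bench. Origin: centre of its underside on the bench, z up. Outside 90 x 90 mm, inside 82 x 82 mm; x and y along its sides.
- tray_long: Shallow long oblong tray of blue plastic, fixed to the bench: floor 3 mm thick, rim 4 mm thick and 8 mm high above the bench. Origin: centre of its underside on the bench, z up. Outside 126 (x) x 70 (y) mm, inside 118 x 62 mm; x along its length.
- tray_round: Shallow round tray of blue plastic, fixed to the bench: floor 3 mm thick, rim 4 mm thick and 8 mm high above the bench. Origin: centre of its underside on the bench, z up. Outside 70 mm across, inside 62 mm.
- tray_small: Shallow small oblong tray of blue plastic, fixed to the bench: floor 3 mm thick, rim 4 mm thick and 8 mm high above the bench. Origin: centre of its underside on the bench, z up. Outside 66 (x) x 50 (y) mm, inside 58 x 42 mm; x along its length.
- bottle: Bystander: upright pale bottle with a red cap, 60 mm across and 160 mm high, loose, to the robot's left. Origin: centre of its underside. Leave it alone.
- red_bin: Bystander: empty open red plastic bin, 80 (x) x 120 (y) x 50 mm high, loose, to the robot's right. Origin: centre of its underside. Leave it alone.
Mind the look-alikes: they are no part of the job. What is shaped like the battery but black is not meant. What is shaped like the valve but blue is not meant.

How it is judged:
By the outcome, as a careful person would: the job done as asked, in the order asked, and still so for the second after the job is handed in, with the robot touching nothing.
It also fails if it takes over 120 s, if anything falls off the work surface, if the arm or the gripper's body presses on something with over 40 N, if the wrist force passes 120 N, or if a joint passes its speed limit or range.

ROBOT

A 7-joint arm with a two-finger parallel gripper is mounted at the origin on the work surface. World frame = base frame: x ahead of the robot, y to its left, z up, the work surface at z = 0. Lengths are in m, angles in rad, forces in N, time in s.
With the tool pointing down it reaches from about 0.35 to 0.9 m from the base axis. Payload 8.1 kg.
Tool frame: the origin (TCP) lies between the finger pads; the fingertips stand 22 mm ahead of it and the grasp point (between the pads) lies 3 mm ahead of it (arm.tip_reach is the distance from the TCP to the fingertips, in m); z points along the fingers, y is the line along which they close (so a half turn about z gives the same grasp; the last joint's range is limited). The gripper opens to 92 mm and grips with 3 to 60 N. Pads are 19 mm wide; open, the fingers measure 130 mm over their backs; the gripper's body (75 mm by 190 mm) begins 47 mm behind the grasp point.
Start: joints at [1.139, 0.434, 0.025, 1.573, -0.012, 1.134, -0.075], TCP at [0.202, -0.592, 0.249] pointing down, gripper open.
Joint ranges: [-2.62, 2.62], [-0.44, 2.09], [-1.27, 1.32], [0.08, 2.57], [-1.32, 4.46], [0.12, 2], [-2.74, 2.74]. Speed limits (rad/s): [2.22, 2.22, 3.01, 3.01, 3.14, 3.14, 3.14].

INTERFACE

Orientations are given as a rotation vector (axis times angle).
In Python, from cell import telemetry, vision, job, arm gives the robot as it stands. The module is installed in compiled form; this text tells all that it offers.
- The arm moves only by the shell command python3 -m creep 'ROWS' [FORCE]. ROWS is text: rows parted by semicolons, each of 7 numbers parted by spaces: the finger opening in cm, from 0 to 9.18, then the shift along the tool's x, y, z in cm, then the turn, a rotation vector about the tool's x, y, z in degrees. A call has 1 to 5 rows; each row is the pose to reach, as a shift and turn from the pose commanded when the call began, along the tool's axes at that moment; what a row does not reach only later rows make up. A row lasts 1/8 s, in which the tool goes at most 62.5 mm and 10.7 degrees, less where a joint would pass 70% of its speed; a pose out of reach is approached as far as the arm can. A call with a gripper value outside its range is refused whole. The fingers move at their own pace and stop on an object; FORCE is the grip in N (left out, the last holds). Time passes only in rows, so rows that repeat a pose let the fingers close. It gives the time, the measured TCP pose, the force, the opening and the grip force at its end, in the units of the state.
- telemetry.observe(): the state, without advancing time (a new reading comes with each control period).
- vision.get_image(name): name is "scene" or "top"; returns the picture (420x560x3 uint8, red, green, blue); there is no depth.
- vision.camera_info(name): a dict with "fov_y" (degrees; the focal length in pixels is half the picture's height over the tangent of half this angle, whatever the lens; pixels are square), "cx", "cy" (the principal point, pixels), "extrinsics" (4x4, takes a point from camera to world coordinates). Camera axes: x right, y down, z forward; pixel columns grow to the right and rows downward; lengths in m; the calibration is good to about 2 mm. A picture is of the moment at which its call begins. camera_info takes no time and is no camera call.
- job.sign_off(): hands the job in; it is judged then, once.
The state is a dict: "clock": time; "joints": joint angles; "dq": joint speeds; "joint_efforts": joint torques, N m; "position": TCP position; "ee_rot": TCP orientation; "force": force on the tool from outside, world axes, zero at the start; "ft_torque": the same for the moment, N m; "width": opening from 0.0 (shut) to 1.0 (fully open); "gripper_force": force on a finger pad.
Only numpy, scipy, OpenCV 4.12 (cv2) and the standard library are available. Lean on these libraries where they do the work, as an engineer would, in place of code of your own. Each camera call takes 0.05 s, during which the arm holds its last target. There are 200 camera calls.

## Working session

There is one attempt and no reset: what is moved stays moved. The work goes in short steps, Python scripts to look and compute and a shell command to move; the robot and the scene stay as the last step left them, time stands still between calls to the robot, and variables do not carry over. Pictures are saved under pics/ and viewed, at most 14 in all, crops included, and the job is handed in when it is done.

```bash
ls; mkdir -p pics
python3 - <<'E'
from cell import telemetry, vision, job, arm
import cv2,numpy as np
np.set_printoptions(precision=4,suppress=True)
for n in ("scene","top"):
    im=vision.get_image(n); cv2.imwrite(f"pics/{n}0.png",im[:,:,::-1]); i=vision.camera_info(n); print(n,i)
print(telemetry.observe()); print(arm.tip_reach)
E
```

```text
pics
scene {'fov_y': 54.22885803417048, 'cx': 271.4245190134015, 'cy': 205.07435410488688, 'extrinsics': array([[ 0.1242,  0.7484, -0.6515,  1.1994],
       [ 0.9922, -0.0889,  0.0871, -0.0816],
       [ 0.0073, -0.6572, -0.7536,  0.8402],
       [ 0.    ,  0.    ,  0.    ,  1.    ]])}
top {'fov_y': 45.44346766174337, 'cx': 278.2283574311479, 'cy': 207.59679223270456, 'extrinsics': array([[ 0.0282, -0.9909,  0.1314,  0.366 ],
       [-0.9996, -0.0289, -0.0035,  0.0224],
       [ 0.0073, -0.1313, -0.9913,  1.2944],
       [ 0.    ,  0.    ,  0.    ,  1.    ]])}
{'clock': 0.1, 'joints': array([ 1.1394,  0.4351,  0.025 ,  1.574 , -0.0116,  1.134 , -0.0751]), 'dq': array([-0.0004, -0.0021, -0.0022, -0.0013, -0.0006,  0.0003, -0.0013]), 'joint_efforts': array([  0.004 , -66.9131,   0.9883, -31.5149,  -0.0606,   0.0374,
         0.0001]), 'position': array([ 0.2017, -0.5911,  0.248 ]), 'ee_rot': array([-3.0979, -0.5139,  0.0006]), 'force': array([-0.6256,  0.4756,  0.4433]), 'ft_torque': array([0.0427, 0.0145, 0.0179]), 'gripper_force': 0.0, 'width': 0.9986905509443168}
0.022
```

View pics/scene0.png

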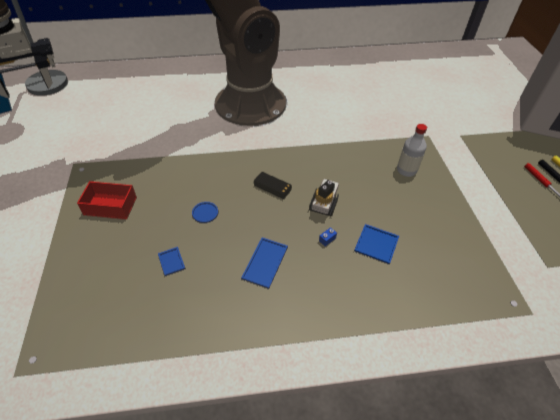

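View pics/top0.png

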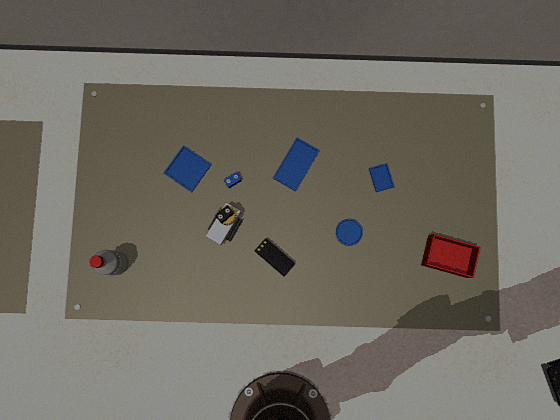

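The top view shows the pile at about (226,220) with the trays around it: square (188,169), long (297,164), small (381,178), round (349,232).

Look-alikes:
- **Valve:** black block on the pile at top (227,213), scene (326,187). The blue block at top (233,180), scene (328,236) is the decoy.
- **Battery:** white pack in the pile at top (222,225), scene (322,200). The black pack at top (275,256), scene (273,185) is the decoy.

I choose the ones in the pile and will check them in a close crop.

Run:
```python
import cv2,numpy as np
a=cv2.imread('pics/top0.png')[190:255,190:260]; b=cv2.imread('pics/scene0.png')[170:220,300:350]
f=lambda x:cv2.resize(x,(400,int(400*x.shape[0]/x.shape[1])),interpolation=cv2.INTER_CUBIC)
a,b=f(a),f(b); h=max(a.shape[0],b.shape[0])
p=lambda x:cv2.copyMakeBorder(x,0,h-x.shape[0],0,0,0)
cv2.imwrite('pics/crop0.png',cv2.convertScaleAbs(np.hstack([p(a),p(b)]),alpha=1.5))
```

```text
(no output)
```

View pics/crop0.png

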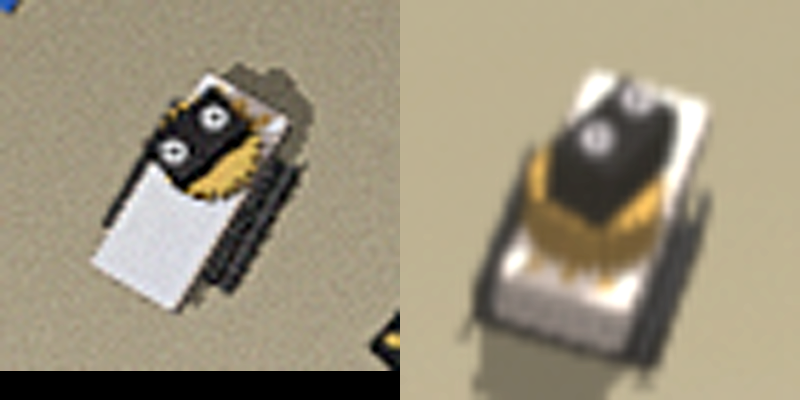

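The crop confirms it: black valve with two steel ports, on a brass gear, on a white pack, on the finned dark sink. Ports are at top crop (214,118),(174,152) and scene crop (637,95),(597,137). Next I measure.

```bash
cat > h.py <<'E'
import cv2,numpy as np
from cell import telemetry, vision, job, arm
np.set_printoptions(precision=4,suppress=True)
C={n:vision.camera_info(n) for n in("scene","top")}
def ray(n,p):
    c=C[n];f=210/np.tan(np.radians(c["fov_y"])/2);E=c["extrinsics"]
    p=np.atleast_2d(p).astype(float);d=np.c_[(p[:,0]-c["cx"])/f,(p[:,1]-c["cy"])/f,np.ones(len(p))]@E[:3,:3].T
    return E[:3,3],d
def plane(n,p,z):
    o,d=ray(n,p);return o+d*((z-o[2])/d[:,2])[:,None]
def tri(ps,pt):
    o1,d1=ray("scene",ps);o2,d2=ray("top",pt);d1,d2=d1[0],d2[0]
    s=np.linalg.lstsq(np.c_[d1,-d2],o2-o1,rcond=None)[0];a=o1+s[0]*d1;b=o2+s[1]*d2
    return (a+b)/2,np.linalg.norm(a-b)
def grab(tag=None):
    r={}
    for n in("scene","top"):
        r[n]=np.ascontiguousarray(vision.get_image(n)[:,:,::-1])
        if tag: cv2.imwrite(f"pics/{n}_{tag}.png",r[n])
    return r
def blobs(im,lo,hi,amin=20):
    m=cv2.inRange(cv2.cvtColor(im,cv2.COLOR_BGR2HSV),lo,hi);m=cv2.morphologyEx(m,cv2.MORPH_CLOSE,np.ones((3,3)))
    return sorted([c for c in cv2.findContours(m,cv2.RETR_EXTERNAL,cv2.CHAIN_APPROX_NONE)[0] if cv2.contourArea(c)>=amin],key=cv2.contourArea)
def cen(c):
    M=cv2.moments(c);return np.array([M["m10"],M["m01"]])/M["m00"]
def rect(n,c,z):
    "min-area rectangle of a contour cast on plane z: centre mm, sides mm, yaw of the long side deg"
    w=(plane(n,c[:,0],z)[:,:2]*1000).astype(np.float32);(ce,(a,b),t)=cv2.minAreaRect(w)
    if a<b:a,b,t=b,a,t+90
    return np.r_[ce,a,b,(t+90)%180-90].round(1)
E
python3 - <<'E'
from h import *
im={n:cv2.imread(f"pics/{n}0.png") for n in("scene","top")}
B={n:blobs(im[n],(105,120,50),(130,255,255),40) for n in im}
for n in B:
    for c in B[n]: print(n,cen(c).round(1),cv2.contourArea(c),rect(n,c,.008))
T=B["top"];S=B["scene"]
for c in T:
    w=plane("top",cen(c),.008)[0]
    s=min(S,key=lambda q:np.linalg.norm(plane("scene",cen(q),.008)[0]-w)); print("tri",tri(cen(s),cen(c)))
k=400/70;u=lambda x,y:(190+(x+.5)/k-.5,190+(y+.5)/k-.5);v=lambda x,y:(300+(x-400+.5)/8-.5,170+(y+.5)/8-.5)
print("ports",tri(v(597,137),u(214,118)),tri(v(637,95),u(174,152)))
for n in im:
    for c in blobs(im[n],(0,0,170),(180,50,255),60):
        x=cen(c)
        if 190<x[0]<350 and 165<x[1]<250: print("white",n,x,rect(n,c,.048))
    for c in blobs(im[n],(15,120,60),(30,255,255),10): print("brass",n,cen(c),cv2.contourArea(c))
E
```

```text
scene [327.  236.7] 140.0 [600.  142.   49.6  30.8 -54.2]
scene [204.6 211.7] 368.5 [ 480.9 -164.3   66.8   66.    83.2]
scene [170.9 260.8] 431.0 [ 627.  -247.5   65.6   48.7   16.6]
scene [376.6 243.4] 1009.0 [634.9 259.7  92.2  88.6 -32.4]
scene [264.3 262.3] 1217.5 [655.7 -23.6 126.5  69.2 -28.6]
top [231.9 179.1] 118.0 [607.7 140.6  40.1  23.2 -56.8]
top [381.1 177.2] 436.5 [ 624.6 -248.7   65.8   50.9   17.2]
top [348.8 231.7] 522.5 [ 479.2 -165.4   66.8   66.3   46.2]
top [187.  168.3] 1107.0 [633.3 258.9  90.   90.   57.5]
top [295.6 163.8] 1182.0 [654.  -24.6 126.2  68.9 -28.7]
tri (array([0.6064, 0.1394, 0.0144]), np.float64(0.0009339026297832554))
tri (array([ 0.625 , -0.2488,  0.0043]), np.float64(0.0012577026021054114))
tri (array([ 0.4796, -0.1653,  0.0049]), np.float64(0.00124673374019264))
tri (array([0.634 , 0.2604, 0.004 ]), np.float64(0.0015470327547911329))
tri (array([ 0.6549, -0.0246,  0.0022]), np.float64(0.00014811403478088997))
ports (array([0.5145, 0.1415, 0.0999]), np.float64(0.0015488396123869755)) (array([0.4995, 0.1574, 0.1015]), np.float64(0.0014378304889347629))
white scene [309.3184 248.7465] [ 426.7  188.1 1714.9 1128.8  -84.7]
brass scene [555.94   159.6967] 50.0
brass scene [323.0726 197.5028] 89.5
brass top [261.716  245.4938] 13.5
brass top [229.9969 218.8941] 53.5
```

```bash
cat >> h.py <<'E'
from scipy.spatial.transform import Rotation as R
def go(x,y,tip,yaw):
    "rows' shift (cm) and turn (deg) from the measured pose to x,y (m), fingertip height, tool-x yaw (deg), tool down"
    s=telemetry.observe();A=R.from_rotvec(s["ee_rot"]);t=np.radians(yaw)
    G=R.from_matrix(np.array([[np.cos(t),np.sin(t),0],[np.sin(t),-np.cos(t),0],[0,0,-1]]))
    print("shift cm",(A.inv().apply(np.array([x,y,tip+arm.tip_reach])-s["position"])*100).round(2),"turn",np.degrees((A.inv()*G).as_rotvec()).round(2),
      "| tcp",s["position"],"yaw",np.degrees(np.arctan2(*A.as_matrix()[[1,0],0])).round(1),"w",round(s["width"]*92,1),"F",s["force"].round(1),"t",round(s["clock"],2),"j7",s["joints"][6].round(2))
E
python3 - <<'E'
from h import *
im=cv2.imread("pics/top0.png")[195:235,205:245]
g=cv2.resize(im,None,fx=4,fy=4,interpolation=cv2.INTER_CUBIC).max(2)
for th in(50,60,70):
    m=((g<th)*255).astype(np.uint8)
    m=cv2.morphologyEx(m,cv2.MORPH_CLOSE,np.ones((17,17)));m=cv2.morphologyEx(m,cv2.MORPH_OPEN,np.ones((21,21)))
    for c in cv2.findContours(m,0,1)[0]:
        p=(c+.5)/4-.5+np.array([205,195]);print(th,rect("top",p,.096))
go(.507,.150,.15,133.3)
E
```

```text
50 [474.1 122.9  39.8  21.2 -13.3]
50 [503.4 148.6  40.3  37.5 -88.3]
60 [494.7 133.8  73.5  56.2  43.3]
70 [500.7 134.8  80.9  65.6 -25.8]
shift cm [ 52.83 -60.27   7.68] turn [  -0.06   -0.07 -114.46] | tcp [ 0.2017 -0.5911  0.248 ] yaw 18.8 w 91.9 F [-0.6  0.5  0.4] t 0.1 j7 -0.08
```

```bash
python3 -m creep '9.1 3.5 -4 0 0 0 0; 9.1 7 -8 0 0 0 0; 9.1 10.5 -12 0 0 0 0; 9.1 14 -16 0 0 0 0; 9.1 17.6 -20.1 0 0 0 0'
python3 -m creep '9.1 3.5 -4 0 0 0 0; 9.1 7 -8 0 0 0 0; 9.1 10.5 -12 0 0 0 0; 9.1 14 -16 0 0 0 0; 9.1 17.6 -20.1 0 0 0 0'
python3 -m creep '6 3.5 -4 0 0 0 0; 6 7 -8 0 0 0 0; 6 10.5 -12 0 0 0 0; 6 14 -16 0 0 0 0; 6 17.6 -20.1 0 0 0 0'
python3 -m creep '6 0 0 0 0 0 -10; 6 0 0 0 0 0 -20; 6 0 0 0 0 0 -30; 6 0 0 0 0 0 -40; 6 0 0 0 0 0 -40'
python3 -m creep '6 0 0 0 0 0 -10; 6 0 0 0 0 0 -20; 6 0 0 0 0 0 -30; 6 0 0 0 0 0 -40; 6 0 0 0 0 0 -40'
python3 -m creep '6 0 0 0 0 0 -10; 6 0 0 0 0 0 -20; 6 0 0 0 0 0 -30; 6 0 0 0 0 0 -34.4; 6 0 0 0 0 0 -34.4'
python3 -c "
from h import *
go(.507,.149,.15,133.3)"
```

```text
clock: 0.72
position: [0.3038, -0.3428, 0.2486]
ee_rot: [-3.099, -0.514, 0.0]
force: [1.0, 1.0, -0.5]
width: 0.991
gripper_force: 0.0
clock: 1.35
position: [0.4054, -0.0959, 0.2487]
ee_rot: [3.099, 0.513, 0.0]
force: [0.9, -1.1, 0.6]
width: 0.989
gripper_force: 0.0
clock: 1.98
position: [0.5072, 0.1509, 0.2484]
ee_rot: [3.099, 0.513, -0.001]
force: [1.0, -0.9, 0.4]
width: 0.655
gripper_force: 0.0
clock: 2.6
position: [0.5067, 0.1494, 0.2483]
ee_rot: [-2.737, -1.541, 0.001]
force: [-0.5, -0.3, 0.4]
width: 0.654
gripper_force: 0.0
clock: 3.22
position: [0.5068, 0.1495, 0.2485]
ee_rot: [-2.049, -2.381, 0.0]
force: [0.5, -0.0, -0.1]
width: 0.653
gripper_force: 0.0
clock: 3.85
position: [0.5068, 0.1495, 0.2485]
ee_rot: [-1.256, -2.879, 0.0]
force: [-0.7, -0.0, -0.5]
width: 0.654
gripper_force: 0.0
shift cm [-0.05 -0.02  7.65] turn [-0.02 -0.01 -0.42] | tcp [0.5068 0.1495 0.2485] yaw 132.9 w 60.2 F [-0.7 -0.  -0.5] t 3.85 j7 0.0
```

```bash
python3 -m creep '5 0 0 4 0 0 0; 5 0 0 8 0 0 0; 5 0 0 11 0 0 0; 5 0 0 12.2 0 0 0; 5 0 0 12.2 0 0 0'
python3 - <<'E'
from h import *
go(.507,.149,.078,133.3)
im=grab("1"); a=im["scene"][130:230,265:385];cv2.imwrite("pics/c1.png",cv2.convertScaleAbs(cv2.resize(a,None,fx=5,fy=5,interpolation=2),alpha=1.5))
E
```

```text
clock: 4.47
position: [0.5067, 0.1497, 0.1266]
ee_rot: [-1.25, -2.882, 0.001]
force: [-0.3, 0.3, 0.1]
width: 0.542
gripper_force: 0.0
shift cm [-0.07 -0.03  2.66] turn [-0.04 -0.02 -0.19] | tcp [0.5067 0.1497 0.1266] yaw 133.1 w 49.8 F [-0.3  0.3  0.1] t 4.47 j7 -0.13
```

View pics/c1.png

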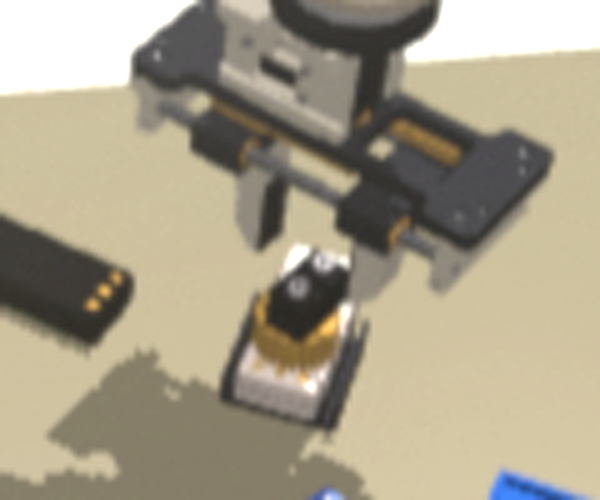

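The fingers straddle the valve (valve at about crop (313,278), fingertips at (265,245) and (370,295)), and it is centred. Next: descend and grip.

```bash
python3 -m creep '5 -0.07 0 1 0 0 0; 5 -0.07 0 2 0 0 0; 5 -0.07 0 2.66 0 0 0; 4 -0.07 0 2.66 0 0 0; 3.3 -0.07 0 2.66 0 0 0' 10
python3 -m creep '2.8 0 0 0 0 0 0; 2.6 0 0 0 0 0 0; 2.3 0 0 0 0 0 0; 2 0 0 0 0 0 0; 2 0 0 0 0 0 0' 10
python3 -m creep '2 0 0 -0.3 0 0 0; 2 0 0 -1 0 0 0; 2 0 0 -3 0 0 0; 2 0 0 -6 0 0 0; 2 0 0 -9 0 0 0' 10
python3 - <<'E'
from h import *
go(.626,-.248,.08,0)
im=grab("2"); a=im["scene"][110:230,265:385];b=im["top"][160:260,180:300];f=lambda a:cv2.resize(a,(400,400),interpolation=2)
cv2.imwrite("pics/c2.png",cv2.convertScaleAbs(np.hstack([f(a),f(b)]),alpha=1.5))
E
```

```text
clock: 5.2
position: [0.5074, 0.1493, 0.1002]
ee_rot: [-1.247, -2.884, -0.0]
force: [-0.3, 1.0, -0.5]
width: 0.386
gripper_force: 0.0
clock: 5.82
position: [0.5074, 0.1491, 0.1003]
ee_rot: [1.247, 2.883, 0.0]
force: [-0.2, -0.2, 3.0]
width: 0.261
gripper_force: 9.9
clock: 6.45
position: [0.5073, 0.1494, 0.1923]
ee_rot: [1.246, 2.884, 0.001]
force: [0.1, 0.4, -0.7]
width: 0.263
gripper_force: 9.9
shift cm [-37.08 -18.59   9.02] turn [  0.02  -0.04 133.26] | tcp [0.5073 0.1494 0.1923] yaw 133.3 w 24.2 F [ 0.1  0.4 -0.7] t 6.45 j7 -0.05
```

View pics/c2.png

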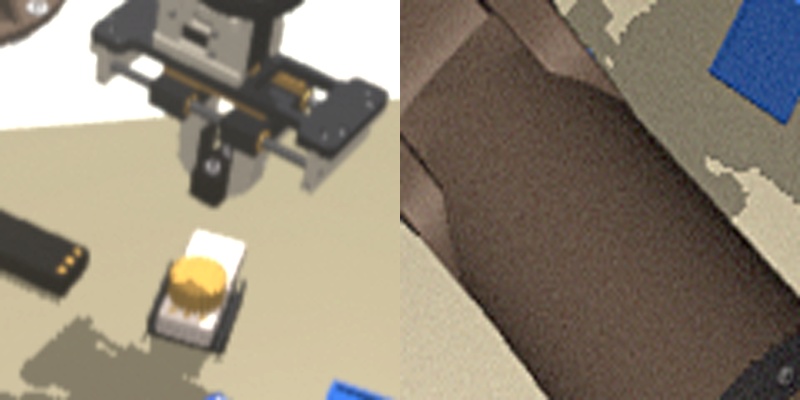

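The scene view shows the valve held between the fingers at (212,180), with the gear (200,285) and pack undisturbed below. Carrying it to the small tray.

```bash
python3 -m creep '2 -2 -1 0 0 0 0; 2 -6 -3 0 0 0 0; 2 -10 -5 0 0 0 0; 2 -14 -7 0 0 0 0; 2 -18 -9 0 0 0 0'
python3 -m creep '2 -4 -2 0 0 0 0; 2 -8 -4 0 0 0 0; 2 -12 -6 0 0 0 0; 2 -16 -8 0 0 0 0; 2 -19.1 -9.6 0 0 0 0'
python3 -m creep '2 0 0 0 0 0 9; 2 0 0 0 0 0 18; 2 0 0 0 0 0 27; 2 0 0 0 0 0 36; 2 0 0 0 0 0 40'
python3 -m creep '2 0 0 0 0 0 9; 2 0 0 0 0 0 18; 2 0 0 0 0 0 27; 2 0 0 0 0 0 36; 2 0 0 0 0 0 40'
python3 -m creep '2 0 0 0 0 0 9; 2 0 0 0 0 0 18; 2 0 0 0 0 0 27; 2 0 0 0 0 0 36; 2 0 0 0 0 0 36.3'
python3 - <<'E'
from h import *
go(.626,-.248,.014,17)
im=grab("3")
# pile now
k=im["top"][190:260,185:265];cv2.imwrite("pics/c3.png",cv2.convertScaleAbs(cv2.resize(np.hstack([k,im["scene"][165:235,285:365]]),None,fx=5,fy=5,interpolation=2),alpha=1.5))
E
```

```text
clock: 7.18
position: [0.5652, -0.0451, 0.1904]
ee_rot: [1.247, 2.884, -0.0]
force: [0.9, 0.2, -0.8]
width: 0.258
gripper_force: 9.9
clock: 7.8
position: [0.6259, -0.2509, 0.19]
ee_rot: [-1.249, -2.882, 0.0]
force: [0.1, 0.0, -0.5]
width: 0.26
gripper_force: 9.9
clock: 8.43
position: [0.6257, -0.2484, 0.1902]
ee_rot: [-2.162, -2.279, 0.0]
force: [-0.7, -0.1, -0.8]
width: 0.258
gripper_force: 9.9
clock: 9.05
position: [0.6258, -0.2483, 0.1902]
ee_rot: [-2.811, -1.403, 0.0]
force: [0.5, 0.4, -0.9]
width: 0.262
gripper_force: 9.9
clock: 9.68
position: [0.6258, -0.2482, 0.1902]
ee_rot: [-3.107, -0.464, 0.0]
force: [-0.0, 0.3, -1.2]
width: 0.263
gripper_force: 9.9
shift cm [ 0.03 -0.01 15.42] turn [-0.01  0.01 -0.  ] | tcp [ 0.6258 -0.2482  0.1902] yaw 17.0 w 24.2 F [-0.   0.3 -1.2] t 9.68 j7 -1.13
```

View pics/c3.png

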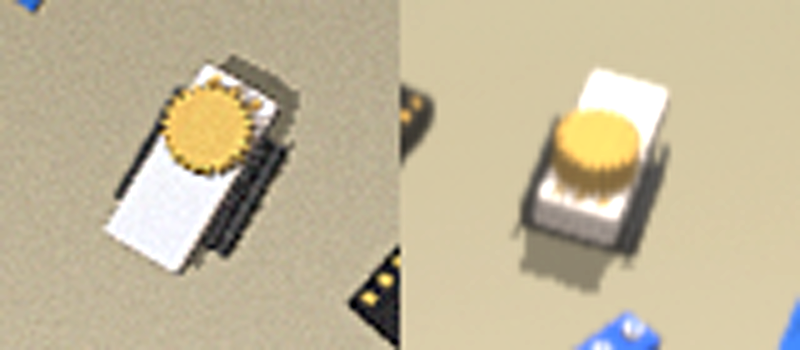

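The top crop shows the gear at (208,127) on the white pack, and the sink below it unmoved. Lowering the valve into its tray.

```bash
python3 -m creep '2 0 0 3 0 0 0; 2 0 0 6 0 0 0; 2 0 0 9 0 0 0; 2 0 0 12 0 0 0; 2 0 0 14 0 0 0'
python3 -m creep '2 0 0 0.6 0 0 0; 2 0 0 1.1 0 0 0; 2 0 0 1.35 0 0 0; 2 0 0 1.45 0 0 0; 2 0 0 1.5 0 0 0'
python3 -m creep '2 0 0 0.06 0 0 0; 2 0 0 0.12 0 0 0; 2 0 0 0.18 0 0 0; 2 0 0 0.18 0 0 0'
python3 - <<'E'
from h import *
go(.626,-.248,.0112,17)
im=cv2.imread("pics/top_3.png")
c=blobs(im,(12,110,60),(32,255,255),80)
for q in c: print(cen(q),rect("top",q,.070))
s=cv2.imread("pics/scene_3.png")
for q in blobs(s,(12,110,60),(32,255,255),60): print(cen(q),rect("scene",q,.070))
for z,n,i in((.048,"top",im),(.048,"scene",s)):
    for lo in(150,170):
      for q in blobs(i,(0,0,lo),(180,60,255),100):
        x=cen(q)
        if cv2.contourArea(q)<900 and 180<x[0]<350 and 165<x[1]<260: print(n,lo,x,rect(n,q,z))
E
```

```text
clock: 10.4
position: [0.6253, -0.2485, 0.0486]
ee_rot: [-3.106, -0.466, 0.002]
force: [-0.8, 0.3, -0.8]
width: 0.265
gripper_force: 9.9
clock: 11.02
position: [0.6262, -0.2487, 0.0356]
ee_rot: [3.107, 0.463, 0.001]
force: [0.7, 0.4, -0.1]
width: 0.264
gripper_force: 9.9
clock: 11.52
position: [0.626, -0.2486, 0.0333]
ee_rot: [3.107, 0.463, -0.0]
force: [-0.5, 0.1, -1.4]
width: 0.262
gripper_force: 9.9
shift cm [ 0.02 -0.05  0.01] turn [ 0.    0.   -0.06] | tcp [ 0.626  -0.2486  0.0333] yaw 16.9 w 24.1 F [-0.5  0.1 -1.4] t 11.53 j7 -1.19
[226.1667 215.015 ] [507.5 145.1  46.6  44.5 -19.5]
[323.6904 194.5528] [518.2 144.4  62.2  41.  -11.2]
top 150 [217.8409 231.4288] [471.3 164.4  58.3  41.5 -29.3]
top 170 [217.6186 231.4301] [469.4 166.   52.4  39.5 -27.2]
scene 150 [329.679  184.1134] [467.4 168.   55.1  44.3 -29.2]
scene 170 [329.7009 184.3869] [466.8 168.9  50.7  42.7 -28.6]
```

```bash
python3 -m creep '2 0 0 0.05 0 0 0; 2 0 0 0.05 0 0 0; 2 0 0 0.05 0 0 0'
python3 -m creep '2 0 0 0.05 0 0 0; 2 0 0 0.05 0 0 0; 2 0 0 0.05 0 0 0'
```

```text
clock: 11.9
position: [0.626, -0.2486, 0.0333]
ee_rot: [3.107, 0.463, 0.0]
force: [-1.7, 1.4, 5.3]
width: 0.26
gripper_force: 9.9
clock: 12.28
position: [0.6261, -0.2486, 0.0333]
ee_rot: [3.107, 0.462, 0.001]
force: [-3.3, 1.1, 9.0]
width: 0.265
gripper_force: 10.0
```

Touched down (force up to 9 N). Release and lift.

```bash
python3 -m creep '2.3 0 0 -0.07 0 0 0; 2.6 0 0 -0.07 0 0 0; 3.2 0 0 -0.07 0 0 0; 4.2 0 0 -0.07 0 0 0; 5 0 0 -0.07 0 0 0'
python3 -m creep '5 0 0 -1 0 0 0; 5 0 0 -4 0 0 0; 6 0 0 -8 0 0 0; 6 0 0 -12 0 0 0; 6 0 0 -15 0 0 0'
python3 - <<'E'
from h import *
im=grab("4"); a=im["scene"][210:300,120:220];cv2.imwrite("pics/c4.png",cv2.convertScaleAbs(cv2.resize(a,None,fx=5,fy=5,interpolation=2),alpha=1.5))
# gear: ellipse of top face seen from above
for n in("top",):
    q=blobs(im[n],(12,110,60),(32,255,255),80)[-1];(c,r)=cv2.minEnclosingCircle(q);print(c,r,plane(n,c,.070))
for th in(-28.9,):
    go(.508,.144,.10,90-28.9)
    go(.508,.144,.10,-28.9+180)
E
```

```text
clock: 12.9
position: [0.626, -0.2486, 0.0329]
ee_rot: [-3.107, -0.463, 0.0]
force: [0.4, -0.5, -0.2]
width: 0.513
gripper_force: 0.0
clock: 13.52
position: [0.6265, -0.2486, 0.1859]
ee_rot: [3.106, 0.462, 0.003]
force: [0.3, -0.2, -0.6]
width: 0.653
gripper_force: 0.0
(226.88650512695312, 214.2239227294922) 10.044865608215332 [[0.5082 0.1437 0.07  ]]
shift cm [ -0.09 -41.12   6.44] turn [  0.35  -0.24 -44.17] | tcp [ 0.6281 -0.2489  0.188 ] yaw 16.9 w 60.0 F [ 0.5  0.1 -0.2] t 13.62 j7 -1.13
shift cm [ -0.09 -41.12   6.44] turn [   0.52    0.1  -134.17] | tcp [ 0.6281 -0.2489  0.188 ] yaw 16.9 w 60.0 F [ 0.5  0.1 -0.2] t 13.62 j7 -1.13
```

View pics/c4.png

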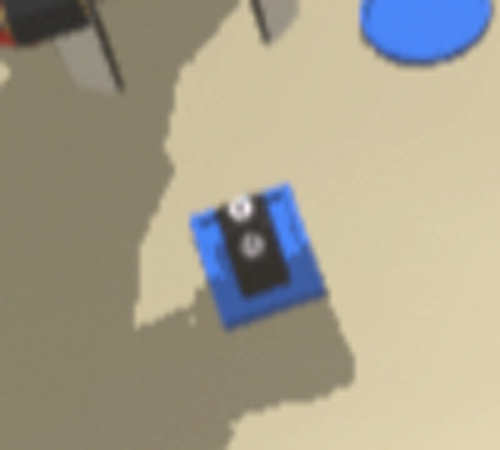

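The valve stands upright in the small tray (crop (255,250)). Now the gear: check its height by triangulation and move above it.

```bash
python3 -m creep '7 0 -4 0 0 0 0; 7 0 -8 0 0 0 0; 7 0 -13 0 0 0 0; 7 0 -18 0 0 0 0; 7 0 -22 0 0 0 0'
python3 -m creep '7 0 -4 0 0 0 0; 7 0 -8 0 0 0 0; 7 0 -13 0 0 0 0; 7 0 -17 0 0 0 0; 7 0 -19.1 0 0 0 0'
python3 -m creep '7 0 0 0 0 0 -10; 7 0 0 0 0 0 -20; 7 0 0 0 0 0 -30; 7 0 0 0 0 0 -40; 7 0 0 0 0 0 -44.2'
python3 - <<'E'
from h import *
print(tri((324.4,191.7),(226.7,214.7)))
go(.508,.1437,.056,61.1)
im=grab("5"); a=im["scene"][110:230,265:385];cv2.imwrite("pics/c5.png",cv2.convertScaleAbs(cv2.resize(a,None,fx=4,fy=4,interpolation=2),alpha=1.5))
E
```

```text
clock: 14.25
position: [0.5609, -0.0359, 0.1831]
ee_rot: [-3.107, -0.465, 0.0]
force: [1.0, -0.1, 0.6]
width: 0.76
gripper_force: 0.0
clock: 14.88
position: [0.505, 0.1471, 0.1832]
ee_rot: [-3.106, -0.467, 0.0]
force: [1.0, -0.4, -0.7]
width: 0.763
gripper_force: 0.0
clock: 15.5
position: [0.506, 0.1444, 0.1829]
ee_rot: [-2.702, -1.603, 0.001]
force: [-0.4, 0.1, 0.8]
width: 0.763
gripper_force: 0.0
(array([0.507 , 0.1455, 0.0731]), np.float64(0.003503976744834072))
shift cm [ 0.04  0.21 10.49] turn [-0.02  0.02  0.26] | tcp [0.506  0.1444 0.1829] yaw 61.4 w 70.2 F [-0.4  0.1  0.8] t 15.5 j7 -1.15
```

View pics/c5.png

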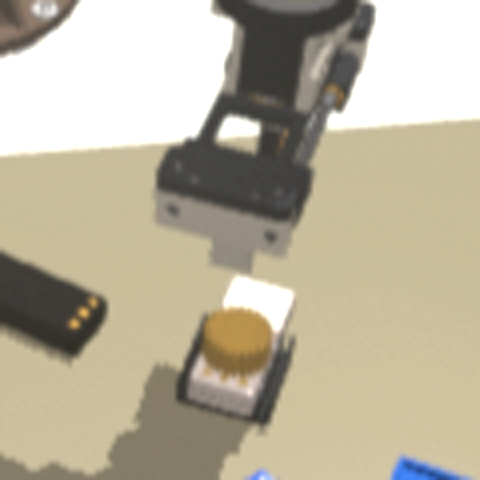

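The gear at crop (238,335) is untouched, with the gripper lined up over it. The triangulated top is 0.073, which agrees with 0.070. Descend and grip.

```bash
python3 -m creep '7 0.04 0.2 3 0 0 0; 7 0.04 0.2 6 0 0 0; 7 0.04 0.2 8.5 0 0 0; 7 0.04 0.2 10 0 0 0; 7 0.04 0.2 10.5 0 0 0' 15
python3 -m creep '6 0 0 0 0 0 0; 5.4 0 0 0 0 0 0; 5 0 0 0 0 0 0; 4.7 0 0 0 0 0 0; 4.5 0 0 0 0 0 0' 15
python3 -m creep '4.3 0 0 0 0 0 0; 4 0 0 0 0 0 0; 4 0 0 0 0 0 0' 15
python3 -m creep '4 0 0 -0.3 0 0 0; 4 0 0 -1 0 0 0; 4 0 0 -3 0 0 0; 4 0 0 -6 0 0 0; 4 0 0 -9 0 0 0'
python3 - <<'E'
from h import *
go(.480,-.165,.0114,61.4)
im=grab("6"); a=im["scene"][110:230,265:385];cv2.imwrite("pics/c6.png",cv2.convertScaleAbs(cv2.resize(a,None,fx=4,fy=4,interpolation=2),alpha=1.5))
E
```

```text
clock: 16.23
position: [0.5079, 0.1439, 0.0775]
ee_rot: [-2.705, -1.597, 0.001]
force: [0.7, -0.4, -0.0]
width: 0.765
gripper_force: 0.0
clock: 16.85
position: [0.5081, 0.1442, 0.0782]
ee_rot: [-2.705, -1.598, -0.0]
force: [-1.3, 0.5, 1.8]
width: 0.494
gripper_force: 0.9
clock: 17.23
position: [0.5081, 0.1441, 0.0781]
ee_rot: [-2.705, -1.598, 0.0]
force: [-2.0, 0.9, 4.5]
width: 0.475
gripper_force: 15.0
clock: 17.85
position: [0.5082, 0.1437, 0.1691]
ee_rot: [2.705, 1.597, -0.0]
force: [0.4, -0.2, -2.6]
width: 0.473
gripper_force: 15.0
shift cm [-28.39  12.44  13.58] turn [-0.    0.02 -0.28] | tcp [0.5082 0.1437 0.1691] yaw 61.1 w 43.6 F [ 0.4 -0.2 -2.6] t 17.85 j7 -1.17
```

View pics/c6.png

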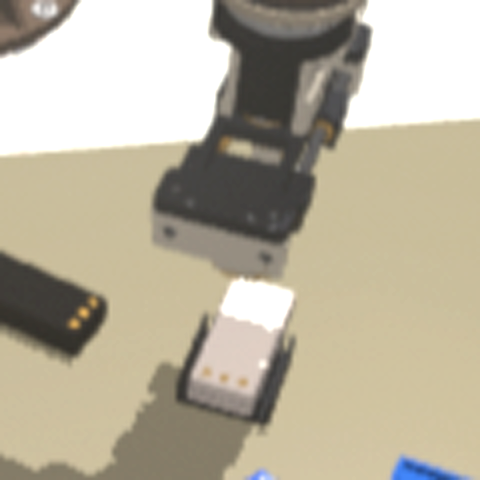

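The gear is lifted (width 43.6 mm) and the battery has stayed in place, at crop (240,340). Carrying it to the round tray.

```bash
python3 -m creep '4 -2 0.9 0 0 0 0; 4 -5 2.2 0 0 0 0; 4 -9 4 0 0 0 0; 4 -13 5.7 0 0 0 0; 4 -16 7 0 0 0 0'
python3 -m creep '4 -3 1.3 0 0 0 0; 4 -6 2.6 0 0 0 0; 4 -9 4 0 0 0 0; 4 -11.5 5 0 0 0 0; 4 -12.4 5.4 0 0 0 0'
python3 -m creep '4 0 0 2 0 0 0; 4 0 0 5 0 0 0; 4 0 0 8 0 0 0; 4 0 0 10 0 0 0; 4 0 0 11 0 0 0'
python3 - <<'E'
from h import *
go(.480,-.165,.0111,61.1)
im=grab("7"); a=im["scene"][150:240,150:270];cv2.imwrite("pics/c7.png",cv2.convertScaleAbs(cv2.resize(a,None,fx=5,fy=5,interpolation=2),alpha=1.5))
for n in("top","scene"):
    i=im[n]
    for q in blobs(i,(0,0,140),(180,60,255),100):
        x=cen(q)
        if cv2.contourArea(q)<1500 and 180<x[0]<350 and 165<x[1]<260: print(n,x,rect(n,q,.048),cv2.boxPoints(cv2.minAreaRect(q)).round(1).tolist())
E
```

```text
clock: 18.58
position: [0.4914, -0.0323, 0.1672]
ee_rot: [2.706, 1.595, -0.002]
force: [1.0, -0.4, -2.5]
width: 0.475
gripper_force: 15.0
clock: 19.2
position: [0.4788, -0.1664, 0.1672]
ee_rot: [-2.707, -1.594, 0.002]
force: [0.1, 0.5, -1.5]
width: 0.475
gripper_force: 15.0
clock: 19.82
position: [0.4793, -0.1635, 0.0568]
ee_rot: [-2.703, -1.598, 0.001]
force: [-0.2, -0.2, -2.6]
width: 0.472
gripper_force: 15.0
shift cm [-0.1   0.14  2.37] turn [-0.1  -0.01  0.1 ] | tcp [ 0.4793 -0.1635  0.0568] yaw 61.2 w 43.4 F [-0.2 -0.2 -2.6] t 19.82 j7 -0.65
top [345.874  236.7863] [ 457.1 -154.3   71.2   29.9   36.7] [[333.3999938964844, 231.0], [343.0, 224.0], [359.8999938964844, 247.39999389648438], [350.20001220703125, 254.3000030517578]]
top [222.7773 223.1551] [488.3 155.1  97.9  42.  -28.8] [[205.39999389648438, 235.60000610351562], [225.8000030517578, 202.0], [240.10000610351562, 210.6999969482422], [219.6999969482422, 244.3000030517578]]
scene [325.4856 192.8038] [487.2 156.6 105.6  45.7 -28.6] [[311.8999938964844, 203.8000030517578], [323.20001220703125, 175.5], [338.8999938964844, 181.8000030517578], [327.6000061035156, 210.0]]
```

View pics/c7.png

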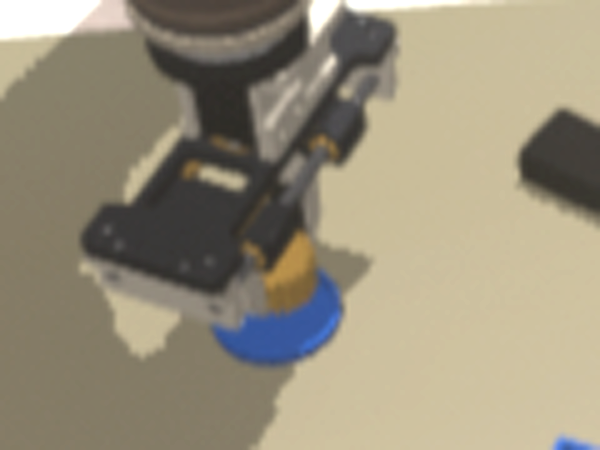

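The gear is held over the round tray (crop (290,270), tray at (278,325)). Lowering.

```bash
python3 -m creep '4 -0.1 0.14 0.8 0 0 0; 4 -0.1 0.14 1.5 0 0 0; 4 -0.1 0.14 2 0 0 0; 4 -0.1 0.14 2.25 0 0 0; 4 -0.1 0.14 2.35 0 0 0'
python3 -m creep '4 0 0 0.04 0 0 0; 4 0 0 0.04 0 0 0; 4 0 0 0.04 0 0 0'
python3 -m creep '4 0 0 0.05 0 0 0; 4 0 0 0.05 0 0 0; 4 0 0 0.05 0 0 0'
python3 -c "
from h import *
print(tri((338.9,181.8),(205.4,235.6)),tri((323.2,175.5),(219.7,244.3)))
go(.480,-.165,.0111,61.1)"
```

```text
clock: 20.55
position: [0.4804, -0.1661, 0.0344]
ee_rot: [-2.705, -1.598, 0.0]
force: [-0.2, 0.0, -1.9]
width: 0.475
gripper_force: 15.0
clock: 20.92
position: [0.4805, -0.1662, 0.0342]
ee_rot: [2.705, 1.598, 0.0]
force: [-0.7, 0.7, -2.3]
width: 0.472
gripper_force: 15.0
clock: 21.3
position: [0.4804, -0.1662, 0.0336]
ee_rot: [2.705, 1.598, -0.0]
force: [0.1, 0.1, -2.1]
width: 0.474
gripper_force: 15.0
(array([0.4559, 0.1984, 0.0509]), np.float64(0.0036828856803614164)) (array([0.4347, 0.1601, 0.0584]), np.float64(0.0015211659043170955))
shift cm [ 0.08 -0.09  0.05] turn [0.   0.   0.03] | tcp [ 0.4804 -0.1662  0.0336] yaw 61.1 w 43.6 F [ 0.1  0.1 -2.1] t 21.3 j7 -0.67
```

```bash
python3 -m creep '4 0 0 0.05 0 0 0; 4 0 0 0.05 0 0 0; 4 0 0 0.05 0 0 0'
python3 -m creep '4 0 0 0.05 0 0 0; 4 0 0 0.05 0 0 0; 4 0 0 0.05 0 0 0'
```

```text
clock: 21.68
position: [0.4805, -0.1662, 0.0331]
ee_rot: [2.705, 1.598, 0.0]
force: [0.4, 0.4, -2.0]
width: 0.472
gripper_force: 15.0
clock: 22.05
position: [0.4805, -0.1662, 0.0331]
ee_rot: [2.705, 1.597, -0.0]
force: [-2.0, 0.5, 5.8]
width: 0.474
gripper_force: 15.0
```

Touched down. Release, lift, then go to the battery.

```bash
python3 -m creep '4.4 0 0 -0.06 0 0 0; 4.7 0 0 -0.06 0 0 0; 5.2 0 0 -0.06 0 0 0; 6 0 0 -0.06 0 0 0; 6.5 0 0 -0.06 0 0 0'
python3 -m creep '6.5 0 0 -1 0 0 0; 6.5 0 0 -4 0 0 0; 6.5 0 0 -8 0 0 0; 6.5 0 0 -12 0 0 0; 6.5 0 0 -12 0 0 0'
python3 -m creep '6.5 0 0 0 0 0 -9; 6.5 0 0 0 0 0 -18; 6.5 0 0 0 0 0 -27; 6.5 0 0 0 0 0 -36; 6.5 0 0 0 0 0 -45'
python3 -m creep '6.5 0 0 0 0 0 -9; 6.5 0 0 0 0 0 -18; 6.5 0 0 0 0 0 -27; 6.5 0 0 0 0 0 -36; 6.5 0 0 0 0 0 -45'
python3 - <<'E'
from h import *
go(.4883,.1553,.032,151.2)
im=grab("8")
for n in("top","scene"):
    for q in blobs(im[n],(12,110,60),(32,255,255),60): print("gear",n,cen(q),rect(n,q,.025))
    for q in blobs(im[n],(0,0,140),(180,60,255),100):
        x=cen(q)
        if cv2.contourArea(q)<1500 and 180<x[0]<350 and 165<x[1]<260: print(n,x,rect(n,q,.048))
E
```

```text
clock: 22.68
position: [0.4804, -0.1661, 0.0332]
ee_rot: [-2.705, -1.598, 0.0]
force: [-0.9, -0.5, -0.0]
width: 0.693
gripper_force: 0.0
clock: 23.3
position: [0.4824, -0.1664, 0.1567]
ee_rot: [2.701, 1.595, 0.006]
force: [0.9, -1.4, -0.7]
width: 0.708
gripper_force: 0.0
clock: 23.92
position: [0.4799, -0.1661, 0.1528]
ee_rot: [-1.881, -2.515, 0.001]
force: [0.2, -0.7, 0.1]
width: 0.709
gripper_force: 0.0
clock: 24.55
position: [0.4799, -0.1661, 0.1528]
ee_rot: [-0.775, -3.044, 0.0]
force: [-0.4, 0.1, -0.2]
width: 0.707
gripper_force: 0.0
shift cm [14.62 28.63  9.88] turn [-0.02 -0.05  0.24] | tcp [ 0.4799 -0.1661  0.1528] yaw 151.4 w 65.0 F [-0.4  0.1 -0.2] t 24.55 j7 0.81
gear top [347.6004 234.4216] [ 468.9 -160.    39.5   19.2   62.3]
top [222.7532 223.1031] [488.3 155.1  97.6  42.  -28.8]
gear scene [203.8719 209.3193] [ 487.1 -165.3   56.2   39.1   -1.6]
scene [325.4889 192.8218] [487.4 156.6 105.3  45.7 -28.6]
```

```bash
python3 -m creep '6.8 2 4 0 0 0 0; 6.8 4 8 0 0 0 0; 6.8 6 12 0 0 0 0; 6.8 8 16 0 0 0 0; 6.8 9 18 0 0 0 0'
python3 -m creep '6.8 2 4 0 0 0 0; 6.8 4 7.5 0 0 0 0; 6.8 5.6 10.6 0 0 0 0; 6.8 5.6 10.6 2 0 0 0; 6.8 5.6 10.6 4 0 0 0'
python3 - <<'E'
from h import *
go(.4883,.1553,.032,151.2)
im=grab("9"); a=im["scene"][110:230,265:385];b=im["top"][195:265,310:390]
f=lambda a:cv2.resize(a,(400,400*a.shape[0]//a.shape[1]),interpolation=2)
a,b=f(a),f(b);b=cv2.copyMakeBorder(b,0,400-b.shape[0],0,0,0)
cv2.imwrite("pics/c9.png",cv2.convertScaleAbs(np.hstack([a,b]),alpha=1.5))
E
```

```text
clock: 25.28
position: [0.4881, 0.0377, 0.1533]
ee_rot: [-0.785, -3.042, -0.001]
force: [0.3, -0.5, -0.4]
width: 0.74
gripper_force: 0.0
clock: 25.9
position: [0.4903, 0.154, 0.1118]
ee_rot: [-0.786, -3.041, 0.002]
force: [1.3, -0.2, -0.1]
width: 0.743
gripper_force: 0.0
shift cm [0.24 0.02 5.78] turn [-0.07  0.   -0.19] | tcp [0.4903 0.154  0.1118] yaw 151.0 w 68.3 F [ 1.3 -0.2 -0.1] t 25.9 j7 0.11
```

View pics/c9.png

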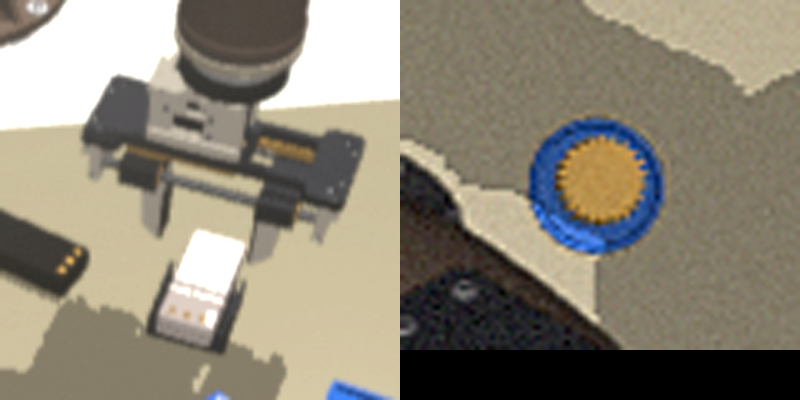

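The gear lies flat and centred in the round tray (right half, (600,180)). The fingers straddle the pack. Descend and grip.

```bash
python3 -m creep '6.8 0 0 2 0 0 0; 6.8 0 0 4 0 0 0; 6.8 0 0 5.4 0 0 0; 6.8 0 0 5.88 0 0 0; 6 0 0 5.88 0 0 0' 18
python3 -m creep '5.4 0 0 0 0 0 0; 5 0 0 0 0 0 0; 4.7 0 0 0 0 0 0; 4.5 0 0 0 0 0 0; 4.2 0 0 0 0 0 0' 18
python3 -m creep '4 0 0 0 0 0 0; 4 0 0 0 0 0 0; 4 0 0 0 0 0 0' 18
python3 -m creep '4 0 0 -0.3 0 0 0; 4 0 0 -1 0 0 0; 4 0 0 -3 0 0 0; 4 0 0 -6 0 0 0; 4 0 0 -9 0 0 0'
python3 - <<'E'
from h import *
go(.6545,-.0243,.0115,151.3)
im=grab("10"); a=im["scene"][110:230,265:385]
cv2.imwrite("pics/c10.png",cv2.convertScaleAbs(cv2.resize(a,(400,400),interpolation=2),alpha=1.5))
E
```

```text
clock: 26.62
position: [0.4905, 0.1549, 0.0542]
ee_rot: [-0.783, -3.042, 0.0]
force: [-0.5, -0.2, -0.5]
width: 0.681
gripper_force: 0.0
clock: 27.25
position: [0.4907, 0.1548, 0.0545]
ee_rot: [0.783, 3.042, 0.0]
force: [0.2, -0.6, 2.1]
width: 0.481
gripper_force: 18.0
clock: 27.62
position: [0.4907, 0.1548, 0.0545]
ee_rot: [0.783, 3.042, -0.0]
force: [-0.8, -1.4, 3.2]
width: 0.479
gripper_force: 18.0
clock: 28.25
position: [0.4905, 0.155, 0.1465]
ee_rot: [0.782, 3.042, 0.001]
force: [0.3, -0.1, -3.1]
width: 0.481
gripper_force: 18.0
shift cm [-23.02  -7.8   11.3 ] turn [ 0.02  0.01 -0.14] | tcp [0.4905 0.155  0.1465] yaw 151.2 w 44.2 F [ 0.3 -0.1 -3.1] t 28.25 j7 0.16
```

View pics/c10.png

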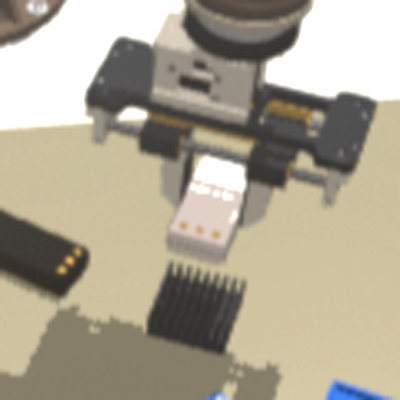

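The pack is lifted level at crop (208,205), with the finned sink left in place at (198,310). Carrying it to the long tray.

```bash
python3 -m creep '4 -2 -0.7 0 0 0 0; 4 -5 -1.7 0 0 0 0; 4 -8 -2.7 0 0 0 0; 4 -11 -3.7 0 0 0 0; 4 -14 -4.7 0 0 0 0'
python3 -m creep '4 -3 -1 0 0 0 0; 4 -6 -2 0 0 0 0; 4 -8.5 -2.8 0 0 0 0; 4 -9.24 -3.1 0 0 0 0; 4 -9.24 -3.1 2 0 0 0'
python3 -m creep '4 0 0 2 0 0 0; 4 0 0 4 0 0 0; 4 0 0 6 0 0 0; 4 0 0 6.5 0 0 0; 4 0 0 6.5 0 0 0'
python3 - <<'E'
from h import *
go(.6564,-.0254,.0115,151.3)
im=grab("11"); a=im["scene"][190:300,190:330];b=im["top"][190:260,185:265]
f=lambda a:cv2.resize(a,(400,400*a.shape[0]//a.shape[1]),interpolation=2)
a,b=f(a),f(b);p=lambda a:cv2.copyMakeBorder(a,0,400-a.shape[0],0,0,0)
cv2.imwrite("pics/c11.png",cv2.convertScaleAbs(np.hstack([p(a),p(b)]),alpha=1.5))
for n in("top","scene"):
    for q in blobs(im[n],(0,0,0),(180,255,75),60):
        x=cen(q)
        if cv2.contourArea(q)<1500 and 180<x[0]<350 and 165<x[1]<260: print(n,x,rect(n,q,.024))
E
```

```text
clock: 28.98
position: [0.5908, 0.0451, 0.1442]
ee_rot: [-0.783, -3.042, 0.0]
force: [-0.1, 1.1, -3.5]
width: 0.475
gripper_force: 18.0
clock: 29.6
position: [0.6571, -0.0251, 0.1249]
ee_rot: [0.783, 3.04, 0.002]
force: [-0.5, 0.6, -3.4]
width: 0.481
gripper_force: 18.0
clock: 30.22
position: [0.6564, -0.0255, 0.0591]
ee_rot: [-0.783, -3.042, -0.0]
force: [-0.7, 0.7, -2.4]
width: 0.475
gripper_force: 18.0
shift cm [0.01 0.01 2.56] turn [-0.   -0.03 -0.16] | tcp [ 0.6564 -0.0255  0.0591] yaw 151.1 w 43.7 F [-0.7  0.7 -2.4] t 30.23 j7 0.5
top [225.0196 224.0442] [488.6 151.7  66.4  64.5  62.7]
top [274.5325 256.6453] [409.6  23.6  99.6  45.2  50.7]
scene [322.8469 203.1882] [501.3 150.3  76.2  63.8 -26.9]
```

View pics/c11.png

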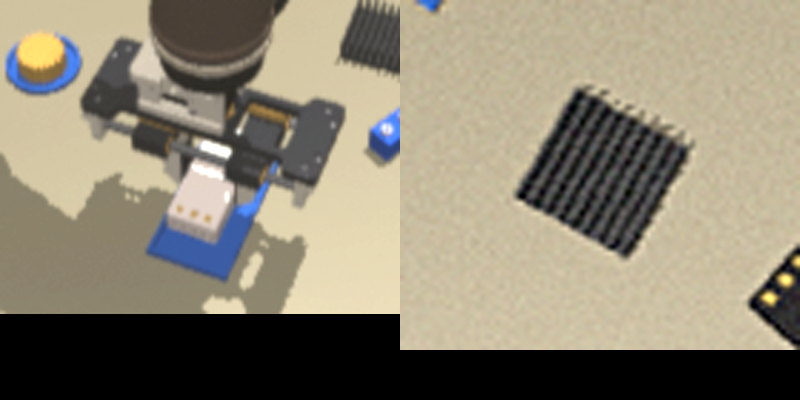

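The battery is over the long tray at crop (205,195) and the heat sink is clear at right-crop (604,173), with the fins along the battery's direction. Lowering the battery.

```bash
python3 -m creep '4 0 0 1 0 0 0; 4 0 0 1.8 0 0 0; 4 0 0 2.3 0 0 0; 4 0 0 2.5 0 0 0; 4 0 0 2.53 0 0 0'
python3 -m creep '4 0 0 0.05 0 0 0; 4 0 0 0.05 0 0 0; 4 0 0 0.05 0 0 0'
python3 - <<'E'
from h import *
q=np.array([(585,90),(690,150),(628,257),(517,195)],float)-[400,0]
p=(q+.5)/5-.5+[185,190]
w=plane("top",p,.024)[:,:2]*1000;print(w.round(1),w.mean(0),np.linalg.norm(w-np.roll(w,1,0),axis=1))
go(.6564,-.0254,.0115,151.3)
E
```

```text
clock: 30.95
position: [0.6565, -0.0257, 0.034]
ee_rot: [-0.783, -3.042, -0.0]
force: [-0.3, -0.8, -2.8]
width: 0.479
gripper_force: 18.0
clock: 31.32
position: [0.6566, -0.0257, 0.0338]
ee_rot: [0.783, 3.042, -0.0]
force: [0.4, 0.2, -3.2]
width: 0.475
gripper_force: 18.0
[[530.2 162.4]
 [500.9 107.7]
 [445.6 137. ]
 [475.4 194.6]] [488.0145 150.4183] [63.494  62.0457 62.6283 64.8538]
shift cm [0.03 0.02 0.03] turn [ 0.    0.01 -0.17] | tcp [ 0.6566 -0.0257  0.0338] yaw 151.1 w 43.7 F [ 0.4  0.2 -3.2] t 31.32 j7 0.48
```

```bash
python3 -m creep '4 0 0 0.05 0 0 0; 4 0 0 0.05 0 0 0; 4 0 0 0.05 0 0 0'
python3 -m creep '4 0 0 0.05 0 0 0; 4 0 0 0.05 0 0 0; 4 0 0 0.05 0 0 0'
```

```text
clock: 31.7
position: [0.6566, -0.0257, 0.0336]
ee_rot: [0.783, 3.042, -0.0]
force: [-3.0, -1.1, 5.4]
width: 0.477
gripper_force: 18.0
clock: 32.08
position: [0.6566, -0.0258, 0.0336]
ee_rot: [0.783, 3.042, -0.001]
force: [-3.5, -1.1, 11.4]
width: 0.473
gripper_force: 18.0
```

```bash
python3 -m creep '4.4 0 0 -0.08 0 0 0; 4.7 0 0 -0.08 0 0 0; 5.2 0 0 -0.08 0 0 0; 6 0 0 -0.08 0 0 0; 6.5 0 0 -0.08 0 0 0'
python3 -m creep '6.5 0 0 -1 0 0 0; 6.5 0 0 -4 0 0 0; 7 0 0 -7 0 0 0; 9 0 0 -10 0 0 0; 9.1 0 0 -10 0 0 0'
python3 -m creep '9.1 5 1.5 0 0 0 0; 9.1 10 3 0 0 0 0; 9.1 14 5 0 0 0 0; 9.1 18 6 0 0 0 0; 9.1 20 7 0 0 0 0'
python3 - <<'E'
from h import *
go(.4882,.1508,.008,151.3)
im=grab("12")
f=lambda a:cv2.resize(a,(400,400*a.shape[0]//a.shape[1]),interpolation=2)
a,b=f(im["scene"][200:300,130:320]),f(im["top"][130:260,260:420])
p=lambda a:cv2.copyMakeBorder(a,0,400-a.shape[0],0,0,0)
cv2.imwrite("pics/c12.png",cv2.convertScaleAbs(np.hstack([p(a),p(b)]),alpha=1.5))
E
```

```text
clock: 32.7
position: [0.6565, -0.0257, 0.0333]
ee_rot: [-0.783, -3.042, -0.0]
force: [0.3, 0.5, -0.4]
width: 0.695
gripper_force: 0.0
clock: 33.33
position: [0.6581, -0.025, 0.1369]
ee_rot: [0.782, 3.038, 0.003]
force: [1.1, 0.0, 0.3]
width: 0.928
gripper_force: 0.0
clock: 33.95
position: [0.513, 0.1336, 0.1333]
ee_rot: [-0.779, -3.043, 0.001]
force: [-0.1, 0.1, -0.0]
width: 0.994
gripper_force: 0.0
shift cm [ 3.    0.33 10.34] turn [-0.04 -0.03 -0.02] | tcp [0.513  0.1336 0.1333] yaw 151.3 w 91.5 F [-0.1  0.1 -0. ] t 33.95 j7 0.2
```

View pics/c12.png

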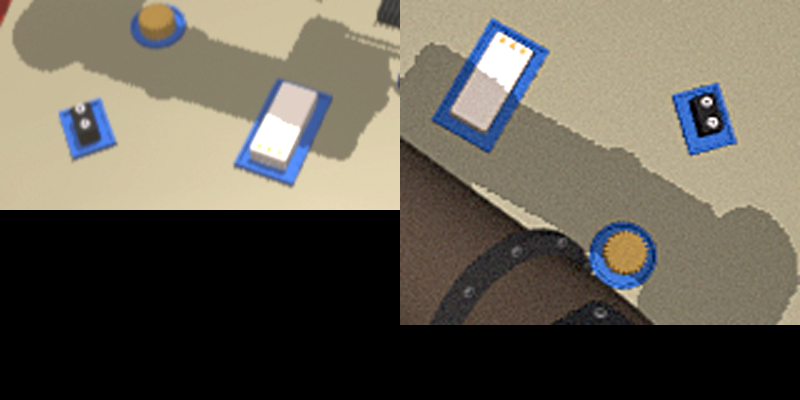

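All three parts sit inside their trays: battery at right-crop (490,83), valve (707,115), gear (625,255). Next is the heat sink, with a height check first.

```bash
python3 -m creep '9.1 1 0.1 0 0 0 0; 9.1 2 0.2 0 0 0 0; 9.1 3 0.33 1 0 0 0; 9.1 3 0.33 4 0 0 0; 9.1 3 0.33 6 0 0 0'
python3 - <<'E'
from h import *
# far (robot-side) corners of the sink's top face, cached pictures
B={}
for n in("top","scene"):
    i=cv2.imread(f"pics/{n}_11.png")
    q=[q for q in blobs(i,(0,0,0),(180,255,75),60) if cv2.contourArea(q)<1500 and np.linalg.norm(cen(q)-{"top":(225,224),"scene":(323,203)}[n])<8][0]
    B[n]=cv2.boxPoints(cv2.minAreaRect(q)); print(n,B[n].round(1).tolist())
t,s=B["top"],B["scene"]
print(tri(s[s[:,1].argmin()],t[t[:,1].argmax()]),tri(s[s[:,0].argmax()],t[t[:,0].argmin()]))
go(.4882,.1508,.008,151.3)
E
```

```text
clock: 34.67
position: [0.4897, 0.1492, 0.0718]
ee_rot: [-0.783, -3.041, 0.001]
force: [0.1, -0.0, 0.0]
width: 0.99
gripper_force: 0.0
top [[207.5, 228.6999969482422], [219.8000030517578, 206.5], [242.6999969482422, 219.1999969482422], [230.3000030517578, 241.39999389648438]]
scene [[307.8999938964844, 209.3000030517578], [314.70001220703125, 188.89999389648438], [337.79998779296875, 196.60000610351562], [331.0, 217.0]]
(array([0.445 , 0.138 , 0.0192]), np.float64(0.001898967737788411)) (array([0.476 , 0.1973, 0.0139]), np.float64(0.0002023685403602104))
shift cm [0.21 0.07 4.18] turn [-0.06 -0.05 -0.17] | tcp [0.4897 0.1492 0.0718] yaw 151.1 w 91.1 F [ 0.1 -0.   0. ] t 34.67 j7 0.06
```

```bash
python3 -m creep '9.1 0.1 0 1.5 0 0 0; 9.1 0.1 0 3 0 0 0; 9.1 0.1 0 4 0 0 0; 9.1 0.1 0 4.3 0 0 0; 8.5 0.1 0 4.3 0 0 0' 20
python3 -m creep '7.8 0 0 0 0 0 0; 7.3 0 0 0 0 0 0; 6.9 0 0 0 0 0 0; 6.6 0 0 0 0 0 0; 6.4 0 0 0 0 0 0' 20
python3 -m creep '6.2 0 0 0 0 0 0; 6 0 0 0 0 0 0; 6 0 0 0 0 0 0' 20
python3 -c "
from h import *
go(.634,.2595,.0115,147.5)"
```

```text
clock: 35.3
position: [0.4897, 0.1501, 0.0305]
ee_rot: [0.783, 3.042, 0.0]
force: [1.0, 0.6, 0.5]
width: 0.946
gripper_force: 0.0
clock: 35.92
position: [0.4899, 0.1503, 0.0306]
ee_rot: [0.783, 3.042, 0.001]
force: [1.0, 2.2, 0.8]
width: 0.699
gripper_force: 0.7
clock: 36.3
position: [0.4899, 0.1503, 0.0306]
ee_rot: [0.783, 3.042, 0.001]
force: [2.7, 1.8, 4.2]
width: 0.697
gripper_force: 20.0
shift cm [-7.35 16.52 -0.27] turn [0.04 0.02 3.64] | tcp [0.4899 0.1503 0.0306] yaw 151.1 w 64.1 F [2.7 1.8 4.2] t 36.3 j7 -0.0
```

```bash
python3 -m creep '6 0 0 -0.3 0 0 0; 6 0 0 -1 0 0 0; 6 0 0 -3 0 0 0; 6 0 0 -6 0 0 0; 6 0 0 -9 0 0 0'
python3 -m creep '6 -1.2 2.5 0 0 0 0; 6 -2.5 6 0 0 0 0; 6 -4.5 10 0 0 0 1.5; 6 -6.5 14 0 0 0 3; 6 -7.5 16.5 0 0 0 3.6'
python3 -m creep '6 0 0 0 0 0 0; 6 0 0 2 0 0 0; 6 0 0 4 0 0 0; 6 0 0 5.5 0 0 0; 6 0 0 5.5 0 0 0'
python3 - <<'E'
from h import *
go(.6355,.2585,.0116,147.5)
im=grab("13")
for n in("top","scene"):
    for q in blobs(im[n],(105,120,50),(130,255,255),100): print(n,cen(q).round(1),rect(n,q,.008))
E
```

```text
clock: 36.92
position: [0.4893, 0.1501, 0.1224]
ee_rot: [0.782, 3.043, 0.0]
force: [0.4, -1.0, -1.8]
width: 0.695
gripper_force: 20.0
clock: 37.55
position: [0.6362, 0.2594, 0.1217]
ee_rot: [-0.879, -3.016, -0.002]
force: [-0.5, 0.7, -2.5]
width: 0.697
gripper_force: 20.0
clock: 38.17
position: [0.6338, 0.2573, 0.0634]
ee_rot: [-0.877, -3.014, 0.004]
force: [0.8, -0.3, -1.7]
width: 0.696
gripper_force: 20.0
shift cm [-0.08  0.2   2.98] turn [-0.17 -0.09  0.04] | tcp [0.6338 0.2573 0.0634] yaw 147.5 w 64.1 F [ 0.8 -0.3 -1.7] t 38.17 j7 0.05
top [179.5 180.4] [601.2 279.   89.3  18.7  61. ]
top [301.  156.3] [669.  -32.9  91.8  68.9 -28.8]
top [381.2 177.3] [ 624.5 -248.9   65.9   50.9   16.8]
scene [327.1 236.8] [600.2 142.1  49.6  31.1 -54.2]
scene [171.7 262.1] [ 626.9 -247.1   65.6   49.4   16.6]
scene [266.  269.1] [656.3 -24.  125.   68.8 -28.5]
scene [374.9 249.9] [646.1 252.8  88.9  66.2  58.1]
```

```bash
python3 -m creep '6 0 0.1 1 0 0 0; 6 0 0.1 2 0 0 0; 6 0 0.1 2.7 0 0 0; 6 0 0.1 2.9 0 0 0; 6 0 0.1 2.9 0 0 0'
python3 -c "
from h import *
go(.6355,.2585,.0116,147.5)"
```

```text
clock: 38.9
position: [0.6355, 0.2592, 0.0363]
ee_rot: [-0.878, -3.016, 0.0]
force: [0.2, 0.4, -1.8]
width: 0.698
gripper_force: 20.0
shift cm [-0.04 -0.06  0.27] turn [-0.   -0.01  0.03] | tcp [0.6355 0.2592 0.0363] yaw 147.5 w 64.2 F [ 0.2  0.4 -1.8] t 38.9 j7 0.03
```

```bash
python3 -m creep '6 0 0 0.08 0 0 0; 6 0 0 0.16 0 0 0; 6 0 0 0.22 0 0 0; 6 0 0 0.22 0 0 0'
python3 -m creep '6 0 0 0.05 0 0 0; 6 0 0 0.05 0 0 0; 6 0 0 0.05 0 0 0'
python3 -m creep '6 0 0 0.04 0 0 0; 6 0 0 0.04 0 0 0; 6 0 0 0.04 0 0 0'
```

```text
clock: 39.4
position: [0.6355, 0.2591, 0.0342]
ee_rot: [0.878, 3.016, -0.0]
force: [0.6, -0.0, -2.0]
width: 0.693
gripper_force: 20.0
clock: 39.78
position: [0.6355, 0.2592, 0.0338]
ee_rot: [0.878, 3.016, 0.0]
force: [0.9, -1.0, -1.3]
width: 0.696
gripper_force: 20.0
clock: 40.15
position: [0.6355, 0.2592, 0.0337]
ee_rot: [0.878, 3.016, 0.0]
force: [-2.1, -1.7, 5.0]
width: 0.697
gripper_force: 20.0
```

Touched down. Release, lift, back away and check everything numerically, since the picture-viewing allowance is used up.

```bash
python3 -m creep '6.4 0 0 -0.05 0 0 0; 6.7 0 0 -0.05 0 0 0; 7.2 0 0 -0.05 0 0 0; 8 0 0 -0.05 0 0 0; 8.6 0 0 -0.05 0 0 0'
python3 -m creep '8.8 0 0 -1 0 0 0; 9 0 0 -4 0 0 0; 9 0 0 -8 0 0 0; 9 0 0 -12 0 0 0; 9 0 0 -16 0 0 0'
python3 -m creep '9 3 -5 0 0 0 0; 9 7 -10 0 0 0 0; 9 11 -15 0 0 0 0; 9 14 -18 0 0 0 0; 9 14 -18 0 0 0 0'
python3 - <<'E'
from h import *
im=grab("14")
for n in("top","scene"):
    for q in blobs(im[n],(105,120,50),(130,255,255),100): print("blue",n,cen(q).round(1),rect(n,q,.008))
    for q in blobs(im[n],(0,0,0),(180,255,75),60):
        if cv2.contourArea(q)<1500: print("dark",n,cen(q).round(1),rect(n,q,.027))
    for q in blobs(im[n],(0,0,140),(180,60,255),100):
        if cv2.contourArea(q)<1500: print("white",n,cen(q).round(1),rect(n,q,.027))
    for q in blobs(im[n],(12,110,60),(32,255,255),60): print("brass",n,cen(q).round(1),rect(n,q,.025))
    i0=cv2.imread(f"pics/{n}0.png")
    for k,i in(("before",i0),("now",im[n])):
        print(k,[cen(q).round(1).tolist() for lo in((0,120,50),(172,120,50)) for q in blobs(i,lo,(lo[0]+7,255,255),30)])
go(.5,0,.1,150)
E
```

```text
clock: 40.78
position: [0.6355, 0.2592, 0.0338]
ee_rot: [0.878, 3.016, 0.0]
force: [0.5, 1.1, 0.6]
width: 0.913
gripper_force: 0.0
clock: 41.4
position: [0.6353, 0.2593, 0.196]
ee_rot: [0.878, 3.016, 0.001]
force: [1.6, 1.1, -0.7]
width: 0.98
gripper_force: 0.0
clock: 42.02
position: [0.4179, 0.1814, 0.1944]
ee_rot: [0.875, 3.016, -0.004]
force: [0.7, 0.0, 0.8]
width: 0.976
gripper_force: 0.0
blue top [231.9 179.1] [607.7 140.6  40.1  23.2 -56.8]
blue top [381.1 177.2] [ 624.6 -248.3   65.9   51.2   17.5]
blue top [348.7 231.7] [ 479.2 -165.4   66.8   66.3   46.2]
blue top [187.  168.3] [633.4 258.8  90.   89.7  57.4]
blue top [295.7 163.7] [654.  -24.6 126.   68.9 -28.7]
dark top [382.2 175.5] [ 625.6 -247.3   43.5   29.6   15.8]
dark top [185.6 167.5] [633.9 257.5  71.9  70.3  58. ]
dark top [274.4 256.5] [409.6  23.7 100.5  45.5  51.1]
white top [277.4 276.5] [374.   29.8 201.9  65.2  73.3]
white top [296.3 162.1] [653.9 -25.4  98.5  42.  -29.1]
brass top [349.8 230.5] [ 480.9 -164.8   41.8   40.2   64.8]
before [[95.0, 261.4], [453.0, 255.8], [430.3, 261.4], [459.7, 269.5]]
now [
[... 447 characters left out ...]
260. ] [ 635.  -245.9   53.3   23.    16.3]
dark scene [549.3 170. ] [461.5 821.4  92.9  31.6  11.3]
dark scene [ 3.4 97.6] [-133.3 -836.3  267.    30.2   16.3]
dark scene [377.1 241.8] [644.3 254.9  71.9  62.2 -31.7]
dark scene [272.3 185.3] [423.7  23.  108.   59.3  50.8]
white scene [340.1 115.1] [131.8 278.3 116.7  31.1  57.2]
white scene [264.3 257.2] [655.1 -23.7 101.5  43.7 -28.7]
brass scene [203.8 209.5] [ 488.7 -165.4   53.1   39.1   -1.6]
before [[421.0, 128.2], [537.3, 174.5], [106.8, 199.6]]
now [[421.0, 128.2], [537.3, 174.5], [106.8, 199.6]]
shift cm [-16.42 -11.18   7.29] turn [ 0.05  0.11 -2.47] | tcp [0.4213 0.1825 0.1947] yaw 147.5 w 90.3 F [-0.3  0.6 -0.7] t 42.12 j7 0.08
```

Every part is centred in its own tray and level: 98x42 pack, 42 mm gear. The bottle, the bin and both look-alikes have not moved. Handing in.

```bash
python3 -m creep '9 0 0 0 0 0 0; 9 0 0 0 0 0 0'; python3 -c "
from cell import job
print(job.sign_off())"
```

```text
clock: 42.38
position: [0.4214, 0.1829, 0.1938]
ee_rot: [-0.878, -3.016, -0.001]
force: [0.1, -0.4, -0.1]
width: 0.978
gripper_force: 0.0
the job is handed in; nothing more can be done
None
```

I took the pile apart and set all four parts down in their own trays, then handed the job in at 42 s. The final camera check puts each part centred in its tray, with the bottle, the bin and the look-alikes unmoved; the heat sink was checked by measurement only, because my picture-viewing allowance was used up.

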